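Isolate the pin driver, then hold the hinge leaf in line for the pin

TASK

In the joinery shop, first flip the toggle of the pin driver's isolator over to its green (off) side; only then pick up the bright steel hinge leaf on its pale wood block and bring its single knuckle level into the gap between the two bright steel knuckles on the jig, so that the holes line up for the pin. Finish still holding it there, still and carried by the gripper alone, not resting or leaning on the jig; leave the dark two-knuckle leaf and everything else on the bench where they are.

Things in the scene. Friction and masses are not known exactly. Their poses are not given: they have to be found in the camera images.
- toggle (a joint): angle of the isolator's toggle, rad: 0 = on, lying over the red patch; 1.0 = off, lying over the green patch. Over-centre: it leans 0.5 rad to either side of vertical, falls by itself to the nearer stop once past upright, and needs about 1 N at the ball
- toggle_tip (a point): centre of the red ball (28 mm diameter) on the toggle's end, 75 mm from its pivot by a 12 mm steel rod
- isolator: fixed grey box 100 (x) x 70 (y) x 55 mm on a 130 x 100 mm plate, origin at the centre of its underside. Toggle pivot 62 mm above the origin, axis along y, between yellow lugs 71 mm high. Red patch (on) on the top's -x half, green (off) on its +x half: the ball swings towards the box's +x to switch off
- leaf: the loose leaf, 0.3 kg: a pale wood block 44 (x) x 50 (y) x 44 (z) mm on the bench, gripped by its free y faces; a 4 mm bright steel leaf, 46 mm wide, on its top reaches past the +x face to one knuckle, a tube along y (22 mm outside, 12 mm bore, 30 mm long). Origin at the centre of the block's underside, z up.
- leaf_bore (a point): middle of the leaf's knuckle bore, at (47, 0, 46) mm in the leaf's frame
- jig: fixed hinge jig, origin on the bench below the middle of the knuckle gap. Two bright steel knuckles like the leaf's, axis along y, at y = 19 to 37 and -37 to -19 mm; the 38 mm gap between is open above, below and to -x. Pale jamb block (top 110 mm high) at x = 18 to 88 mm; green base 12 mm thick, x = -20 to 130, y = -85 to 225 mm. The leaf fits with its x, y, z axes parallel to the jig's
- jig_gap (a point): middle of the gap on the jig knuckles' common axis, 112 mm above the bench; the centre of the leaf's bore belongs here
- driver (a point): tip of the 6 mm hinge pin, 44 mm to the jig's +y of the gap's middle, in the nozzle (24 mm diameter, from y = 70 mm) of the orange pin driver, a box 50 x 115 x 130 mm high that begins 98 mm to +y of the gap
- spare: the wrong part: dark wood block of the same size as the leaf's, with a black leaf that has TWO knuckles with an empty notch between them. Origin at the centre of the block's underside. A bystander
- screwdriver: screwdriver lying on the bench, a bystander
- mallet: hammer with a wooden handle lying on the bench, a bystander
- glue: upright glue bottle, 60 mm diameter, 160 mm high, a bystander
- offcut: plank offcut 90 x 45 x 30 mm, a bystander
- jar: closed jar, 64 mm diameter, 80 mm high, a bystander
- block: pale wood block 120 x 60 x 40 mm, a bystander
Not all that is in view belongs to the job. What is shaped like the isolator but orange is not meant.

How it is judged:
By the outcome, as a careful person would: the job done as asked, in the order asked, and still so for the second after the job is handed in, while the arm keeps its last pose, push and grip.
It also fails if it takes over 48 s, if anything falls off the work surface, if the arm or the gripper's body presses on something with over 40 N, if the wrist force passes 120 N, or if a joint passes its speed limit or range.

ROBOT

A 6-joint arm with a two-finger parallel gripper is mounted at the origin on the work surface. World frame = base frame: x ahead of the robot, y to its left, z up, the work surface at z = 0. Lengths are in m, angles in rad, forces in N, time in s.
With the tool pointing down it reaches from about 0.325 to 0.9 m from the base axis. Payload 6.1 kg.
Tool frame: the origin (TCP) lies midway between the tips of the shut fingers; the grasp point (between the pads) lies 19 mm behind it; z points along the fingers, y is the line along which they close (so a half turn about z gives the same grasp; the last joint's range is limited). The gripper opens to 87 mm and grips with 3 to 60 N. Pads are 19 mm wide; open, the fingers measure 117 mm over their backs; the gripper's body (75 mm by 190 mm) begins 51 mm behind the grasp point.
Start: joints at [1.095, 0.22, 1.526, -0, 1.395, -0.126], TCP at [0.214, 0.587, 0.189] pointing down, gripper open.
Joint ranges: [-2.98, 2.98], [-0.91, 2.08], [0.09, 2.57], [-1.24, 4.39], [0.2, 2.65], [-2.68, 2.68]. Speed limits (rad/s): [2.57, 2.57, 3.01, 3.14, 3.14, 3.14].

INTERFACE

Orientations are given as a unit quaternion [w, x, y, z].
In Python, from plant import robot gives the robot as it stands. The module is installed in compiled form; this text tells all that it offers.
- The arm moves only by the tool send_rows, never from a script. Its arguments are lists of equal length, an entry for each row: "linear": the shift along the world's x, y, z each as a share of 0.4 m, from -1 to 1, a list of three; "angular": the turn, a rotation vector about the world's x, y, z each as a share of pi rad, from -1 to 1, a list of three. In form: {"linear": [[x, y, z], ...], "angular": [[ax, ay, az], ...]}. A call has 1 to 8 rows; each row is the pose to reach, as a shift and turn from the pose commanded when the call began, turning the shorter way round; what a row does not reach only later rows make up. A row lasts 1/8 s, in which the tool goes at most 62.5 mm and 10.7 degrees, less where a joint would pass 70% of its speed; a pose out of reach is approached as far as the arm can. A call with a number of a shift or a turn outside -1 to 1 is refused whole. A call with a gripper value outside its range is refused whole. "fingers" is the closure, from -1 (fully open) to 1 (shut), set as the call begins (left out, the last holds). The fingers move at their own pace and stop on an object; "squeeze" is the grip in N (left out, the last holds). Time passes only in rows, so rows that repeat a pose let the fingers close. It gives the time, the measured TCP pose, the force, the opening and the grip force at its end, in the units of the state.
- robot.observe(): the state, without advancing time (a new reading comes with each control period).
- robot.snapshot(name): name is "scene" or "top" or "wrist"; returns the picture (420x560x3 uint8, red, green, blue); there is no depth.
- robot.calibration(name): a dict with "K" (3x3 intrinsics, pixels), "extrinsics" (4x4, takes a point from world to camera coordinates). Camera axes: x right, y down, z forward; pixel columns grow to the right and rows downward; lengths in m; the calibration is good to about 2 mm. A picture is of the moment at which its call begins: read the wrist's pose just before it. calibration takes no time and is no camera call; for the wrist camera it gives the pose at the moment of the call.
- robot.close_job(): hands the job in; it is judged then, once.
The state is a dict: "clock": time; "q": joint angles; "dq": joint speeds; "effort": joint torques, N m; "ee_pos": TCP position; "ee_rot": TCP orientation; "ft_force": force on the tool from outside, world axes, zero at the start; "ft_torque": the same for the moment, N m; "grip_width": finger opening in m; "finger_force": force on a finger pad.
Only numpy, scipy, OpenCV 4.12 (cv2) and the standard library are available. Lean on these libraries where they do the work, as an engineer would, in place of code of your own. Each camera call takes 0.05 s, during which the arm holds its last target. There are 200 camera calls.

## Working session

There is one attempt and no reset: what is moved stays moved. The work goes in short steps, Python scripts to look and compute and a tool call to move; the robot and the scene stay as the last step left them, time stands still between calls to the robot, and variables do not carry over. Pictures are saved under pics/ and viewed, at most 10 in all, crops included, and the job is handed in when it is done.

Besides the shell and the picture viewer there is one more tool, called after "Emit:" by a JSON object that holds its "name" and its "arguments". send_rows: Moves the arm, as the interface text tells. Its arguments: {"type":"object","properties":{"linear":{"type":"array"},"angular":{"type":"array"},"fingers":{"type":"number"},"squeeze":{"type":"number"}},"required":["linear","angular"]}

```bash
mkdir -p pics; cat > h.py <<'E'
import numpy as np, cv2
from plant import robot
def save(name, f, crop=None, s=1):
    im=robot.snapshot(name)[:,:,::-1]
    if crop: x0,y0,x1,y1=crop; im=im[y0:y1,x0:x1]
    if s!=1: im=cv2.resize(im,None,fx=s,fy=s,interpolation=cv2.INTER_CUBIC)
    cv2.imwrite('pics/'+f,im)
def at_z(c,u,v,z):
    K=c['K'];E=np.array(c['extrinsics']);R=E[:3,:3];t=E[:3,3]
    d=R.T@np.linalg.inv(K)@[u,v,1]; o=-R.T@t
    return o+d*(z-o[2])/d[2]
def proj(c,p):
    E=np.array(c['extrinsics']);q=np.array(c['K'])@(E[:3,:3]@p+E[:3,3]);return q[:2]/q[2]
E
python3 - <<'E'
from h import *
for n in('scene','top'):
    save(n,n+'1.png',s=1.4); c=robot.calibration(n); E=np.array(c['extrinsics']); print(n,c['K'][0],-E[:3,:3].T@E[:3,3])
s=robot.observe();print(s['clock'],s['ee_pos'],s['ee_rot'],s['grip_width'])
E
```

```text
scene [425.10439329   0.         279.77878804] [1.31959539 0.14247092 1.12317597]
top [493.26853532   0.         277.46077772] [ 0.16515455 -0.0386083   1.85901472]
0.1 [0.21389935 0.586556   0.18841366] [-2.64797933e-04  1.74004021e-01  9.84744511e-01 -8.82625116e-04] 0.0869901331171681
```

View pics/scene1.png

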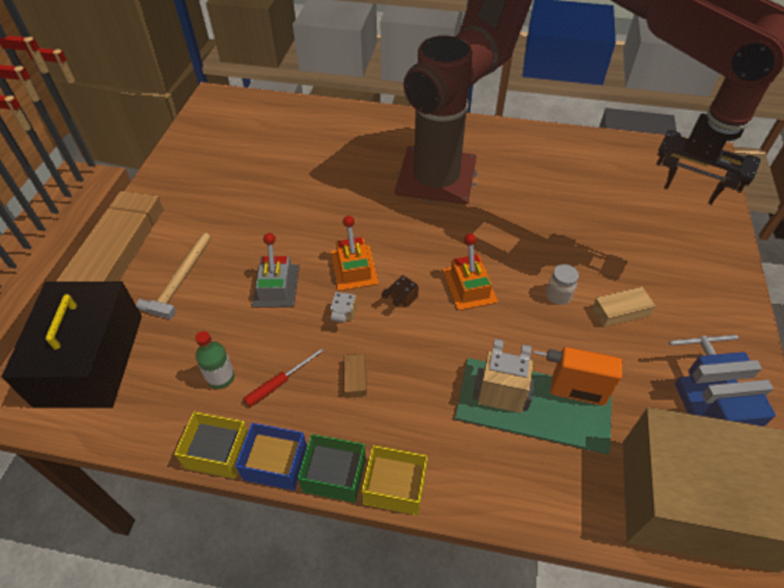

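View pics/top1.png

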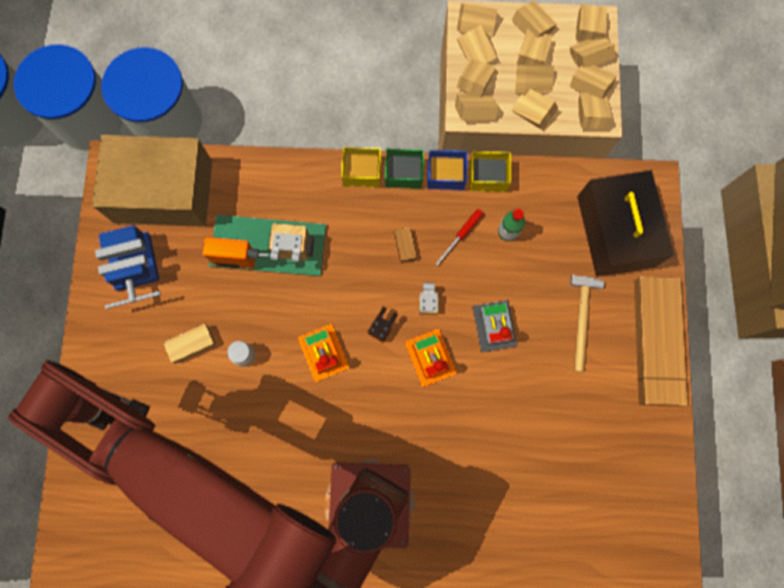

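The grey isolator is at top (495,325). The pale-block bright leaf is at (428,297), and the dark spare at (382,323) is rejected because it has two black knuckles. The orange boxes at (325,352) and (432,357) aren't meant either. I'll confirm this in an enlarged crop.

```bash
python3 - <<'E'
from h import *
im=robot.snapshot('top')[:,:,::-1]
a=cv2.resize(im[195:255,260:380],None,fx=6.5,fy=6.5,interpolation=cv2.INTER_CUBIC)
b=cv2.resize(im[150:200,140:240],None,fx=4,fy=4,interpolation=cv2.INTER_CUBIC)
o=np.zeros((390+200,780,3),np.uint8);o[:390]=a;o[390:,:400]=b
im=robot.snapshot('scene')[:,:,::-1]
o[390:,400:780]=cv2.resize(im[195:245,325:420],None,fx=4,fy=4,interpolation=cv2.INTER_CUBIC)
cv2.imwrite('pics/c2.png',o)
E
```

```text
(no output)
```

View pics/c2.png

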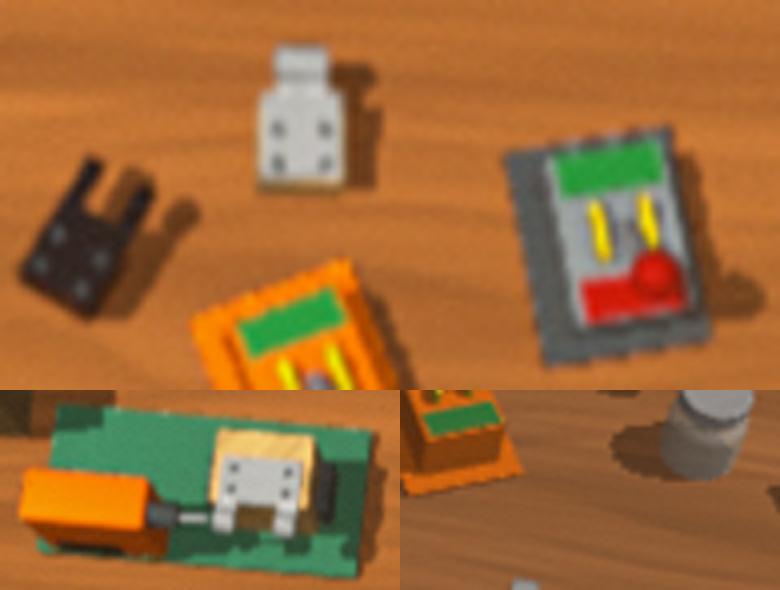

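The crop confirms it. The bright single-knuckle leaf has its knuckle at (302,68) pointing +x, the dark two-knuckle spare is on the left, and the grey isolator has its ball at (657,272) over red. The jig knuckles are at (225,515) and (285,522).

```bash
python3 - <<'E'
from h import *
np.set_printoptions(precision=4,suppress=True)
c=robot.calibration('top')
A=lambda u,v,z: at_z(c,260+u/6.5-.5*0,195+v/6.5,z)
B=lambda u,v,z: at_z(c,140+u/4,150+(v-390)/4,z)
pl=[A(*p,0.006) for p in[(507,155),(667,128),(710,335),(547,365)]]
o=np.mean(pl,0); x=(pl[0]+pl[1]-pl[2]-pl[3])/2; yaw=np.arctan2(x[1],x[0]); print('iso',o,np.degrees(yaw),np.linalg.norm(x))
print('ball',A(657,272,0.062+.066), 'expected',o[:2]-.075*np.sin(.5)*np.array([np.cos(yaw),np.sin(yaw)]))
lf=[A(*p,.048) for p in[(258,95),(344,95),(346,183),(256,183)]];print('leaf',np.mean(lf,0),A(302,68,.05))
print('jigK',B(225,515,.118),B(285,522,.118),'base corners',[B(*p,.012)[:2] for p in[(58,403),(373,432),(356,577)]])
E
```

```text
iso [ 0.4734 -0.3219  0.006 ] 11.341887442906698 0.12500926689373723
ball [ 0.4392 -0.3302  0.128 ] expected [ 0.4382 -0.329 ]
leaf [ 0.5221 -0.1389  0.048 ] [ 0.5634 -0.1384  0.05  ]
jigK [0.6247 0.2693 0.118 ] [0.62   0.2142 0.118 ] base corners [array([0.7602, 0.4593]), array([0.7415, 0.1494]), array([0.5956, 0.158 ])]
```

Emit:
{"name": "send_rows", "arguments": {"linear": [[0.59,-0.84,0.2],[0.59,-0.84,0.2],[0.59,-0.84,0.2],[0.59,-0.84,0.2],[0.59,-0.84,0.2],[0.59,-0.84,0.2],[0.59,-0.84,0.2],[0.59,-0.84,0.2]], "angular": [[0,0,0.03],[0,0,0.06],[0,0,0.08],[0,0,0.111],[0,0,0.111],[0,0,0.111],[0,0,0.111],[0,0,0.111]], "fingers": 1, "squeeze": 20}}

```text
clock: 1.2
ee_pos: [0.452, 0.2489, 0.2701]
ee_rot: [0.001, 0.003, 1.0, -0.0]
ft_force: [-1.3, -0.4, 0.5]
grip_width: 0.0147
finger_force: 0.0
```

Emit:
{"name": "send_rows", "arguments": {"linear": [[-0.05,-0.96,0],[-0.05,-0.96,0],[-0.05,-0.96,0],[-0.05,-0.96,0],[-0.05,-0.96,0],[-0.05,-0.96,0],[-0.05,-0.96,0],[-0.05,-0.96,0]], "angular": [[0,0,0],[0,0,0],[0,0,0],[0,0,0],[0,0,0],[0,0,0],[0,0,0],[0,0,0]]}}

```text
clock: 2.2
ee_pos: [0.4301, -0.1323, 0.269]
ee_rot: [-0.0, 0.001, 1.0, 0.001]
ft_force: [0.4, 0.3, 0.1]
grip_width: 0.0006
finger_force: 0.0
```

Emit:
{"name": "send_rows", "arguments": {"linear": [[-0.08,-0.5,0],[-0.08,-0.5,0],[-0.08,-0.5,0],[-0.08,-0.5,0],[-0.08,-0.5,0]], "angular": [[0,0,0],[0,0,0],[0,0,0],[0,0,0],[0,0,0]]}}

```text
clock: 2.82
ee_pos: [0.3989, -0.3315, 0.269]
ee_rot: [-0.0, 0.0, 1.0, 0.001]
ft_force: [0.3, 0.9, 0.3]
grip_width: 0.0007
finger_force: 0.0
```

```bash
python3 - <<'E'
from h import *
np.set_printoptions(precision=4,suppress=True)
c=robot.calibration('wrist');save('wrist','w3.png',s=1.4)
print(repr(c['K']),repr(c['extrinsics']),proj(c,[.4385,-.329,.128]),robot.observe()['ee_pos'],robot.observe()['q'])
E
```

```text
array([[374.1902,   0.    , 284.9602],
       [  0.    , 374.1902, 207.7188],
       [  0.    ,   0.    ,   1.    ]]) array([[ 0.0006,  1.    ,  0.0016,  0.329 ],
       [ 0.9686, -0.001 ,  0.2486, -0.4372],
       [ 0.2486,  0.0015, -0.9686,  0.3674],
       [ 0.    ,  0.    ,  0.    ,  1.    ]]) [285.4435 228.6547] [ 0.3991 -0.3309  0.2692] [-0.8451 -0.078   1.6929  0.0009  1.5278 -2.4165]
```

View pics/w3.png

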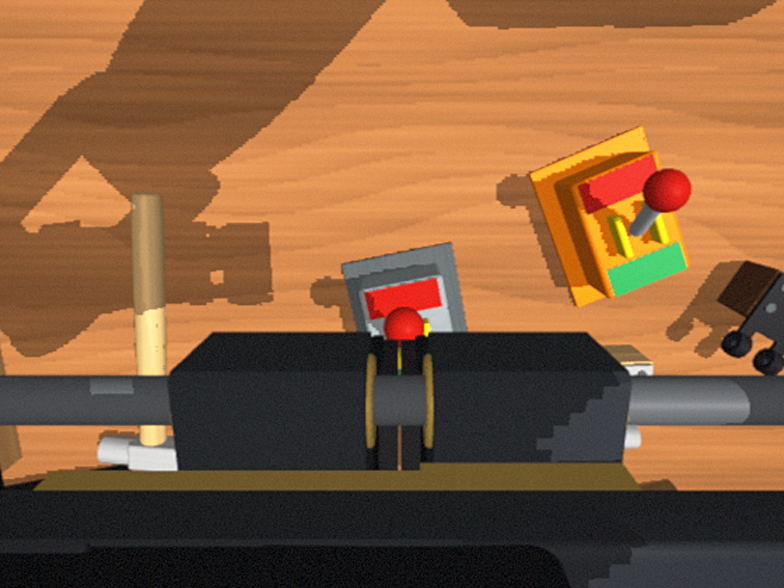

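Emit:
{"name": "send_rows", "arguments": {"linear": [[-0.01,0,-0.13],[-0.01,0,-0.26],[-0.01,0,-0.36],[-0.01,0,-0.385],[-0.01,0,-0.385]], "angular": [[0,0,0],[0,0,0],[0,0,0],[0,0,0],[0,0,0]]}}

```text
clock: 3.5
ee_pos: [0.395, -0.3318, 0.1161]
ee_rot: [0.0, -0.0, 1.0, 0.0]
ft_force: [0.1, 0.2, 0.5]
grip_width: 0.0005
finger_force: 0.0
```

Emit:
{"name": "send_rows", "arguments": {"linear": [[0.03,0.006,0],[0.055,0.011,0],[0.08,0.016,0],[0.105,0.021,0],[0.13,0.026,0],[0.155,0.031,0],[0.175,0.035,0],[0.175,0.035,0]], "angular": [[0,0,0],[0,0,0],[0,0,0],[0,0,0],[0,0,0],[0,0,0],[0,0,0],[0,0,0]]}}

```text
clock: 4.5
ee_pos: [0.4647, -0.3187, 0.1154]
ee_rot: [-0.0, 0.0, 1.0, 0.0]
ft_force: [-0.0, -0.2, 0.5]
grip_width: 0.0002
finger_force: 0.0
```

Emit:
{"name": "send_rows", "arguments": {"linear": [[-0.08,-0.01,0],[-0.1,-0.02,0.1],[-0.1,-0.02,0.25],[-0.1,-0.02,0.385],[-0.1,-0.02,0.385],[-0.1,0.1,0.385],[-0.05,0.2,0.385],[0,0.3,0.385]], "angular": [[0,0,0],[0,0,0],[0,0,-0.05],[0,0,-0.1],[0,0,-0.15],[0,0,-0.2],[0,0,-0.25],[0,0,-0.3]]}}

```text
clock: 5.5
ee_pos: [0.4642, -0.1979, 0.2696]
ee_rot: [0.0, 0.457, 0.889, -0.0]
ft_force: [0.4, -0.9, 0.0]
grip_width: 0.0005
finger_force: 0.0
```

Emit:
{"name": "send_rows", "arguments": {"linear": [[0.1,0.1,0],[0.14,0.15,0],[0.14,0.15,0],[0.14,0.15,0],[0.14,0.15,0],[0.14,0.15,0],[0.14,0.15,0],[0.14,0.15,0]], "angular": [[0,0,-0.055],[0,0,-0.11],[0,0,-0.165],[0,0,-0.22],[0,0,-0.275],[0,0,-0.33],[0,0,-0.385],[0,0,-0.44]], "fingers": -1}}

```text
clock: 6.5
ee_pos: [0.5199, -0.139, 0.2694]
ee_rot: [-0.0, 0.919, 0.394, -0.0]
ft_force: [0.4, 0.1, 0.3]
grip_width: 0.0727
finger_force: 0.0
```

Emit:
{"name": "send_rows", "arguments": {"linear": [[0,0,-0.1],[0,0,-0.1],[0,0,-0.1],[0,0,-0.1],[0,0,-0.1],[0,0,-0.1]], "angular": [[0,0,-0.055],[0,0,-0.11],[0,0,-0.165],[0,0,-0.22],[0,0,-0.26],[0,0,-0.26]]}}

```text
clock: 7.25
ee_pos: [0.5199, -0.139, 0.2294]
ee_rot: [0.0, 1.0, -0.0, -0.0]
ft_force: [0.5, -0.5, -0.6]
grip_width: 0.087
finger_force: 0.0
```

```bash
python3 - <<'E'
from h import *
np.set_printoptions(precision=4,suppress=True)
c=robot.calibration('wrist');a=robot.snapshot('wrist')[:,:,::-1];b=robot.snapshot('top')[195:255,310:380,::-1]
np.save('cw.npy',c['extrinsics'])
o=np.zeros((600,640,3),np.uint8);o[:420,:560]=a;o[420:,:210]=cv2.resize(b,None,fx=3,fy=3)
s=robot.snapshot('scene')[150:230,160:260,::-1]; o[420:,220:445]=cv2.resize(s,(225,180))
cv2.imwrite('pics/w4.png',o)
st=robot.observe();print(st['ee_pos'],st['ee_rot'],st['q'],st['grip_width'],proj(c,[.5221,-.1389,.048]),proj(c,[.569,-.139,.057]))
E
```

```text
[ 0.52   -0.1389  0.2294] [-0.      1.      0.0005 -0.0001] [-0.4076 -0.012   1.7027 -0.      1.4511  1.1623] 0.08710730208280194 [286.6777 178.8885] [286.859  132.4071]
```

View pics/w4.png

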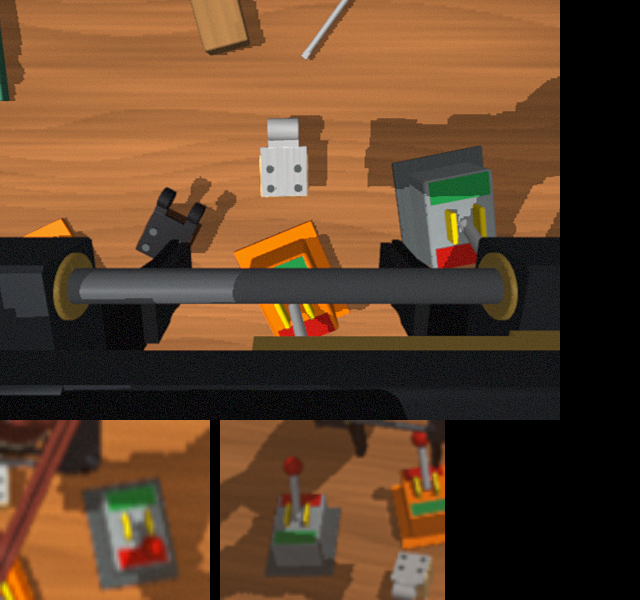

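The toggle still lies on red: the ball is over the red patch in both the top view and the wrist view. The first push fell short, so I'll go back and push further.

Emit:
{"name": "send_rows", "arguments": {"linear": [[-0.315,-0.49,0],[-0.315,-0.49,0],[-0.315,-0.49,0],[-0.315,-0.49,0],[-0.315,-0.49,0],[-0.315,-0.49,-0.12],[-0.315,-0.49,-0.22],[-0.315,-0.49,-0.27]], "angular": [[0,0,0],[0,0,0],[0,0,0],[0,0,0],[0,0,0],[0,0,0],[0,0,0],[0,0,0]], "fingers": 1}}

```text
clock: 8.4
ee_pos: [0.3937, -0.3326, 0.1187]
ee_rot: [-0.002, 1.0, 0.001, -0.001]
ft_force: [0.7, -0.1, -0.5]
grip_width: 0.0149
finger_force: 0.0
```

Emit:
{"name": "send_rows", "arguments": {"linear": [[0.03,0.006,0],[0.06,0.012,0],[0.09,0.018,0],[0.115,0.023,0],[0.14,0.028,0],[0.165,0.033,0],[0.19,0.038,0],[0.215,0.043,0]], "angular": [[0,0,0],[0,0,0],[0,0,0],[0,0,0],[0,0,0],[0,0,0],[0,0,0],[0,0,0]]}}

```text
clock: 9.4
ee_pos: [0.4808, -0.3176, 0.1214]
ee_rot: [-0.0, 1.0, -0.001, -0.0]
ft_force: [-0.3, 0.8, 0.3]
grip_width: 0.0002
finger_force: 0.0
```

```bash
python3 - <<'E'
from h import *
np.set_printoptions(precision=4,suppress=True)
a=robot.snapshot('wrist')[:,:,::-1]
o=np.zeros((600,640,3),np.uint8);o[:420,:560]=a
s=robot.snapshot('scene')[140:230,160:260,::-1]; o[400:,320:]=cv2.resize(s,(320,200))
cv2.imwrite('pics/w5.png',o)
st=robot.observe();print(st['ee_pos'],st['ft_force'])
E
```

```text
[ 0.4811 -0.3174  0.1214] [ 0.0589  0.4855 -0.2735]
```

View pics/w5.png

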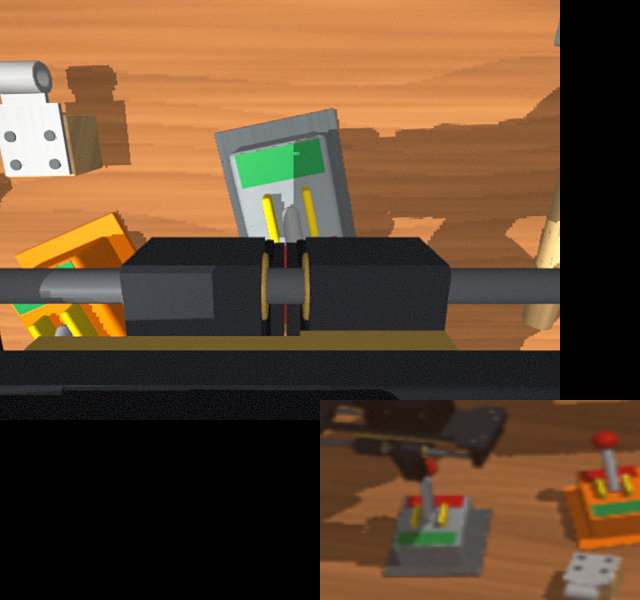

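```bash
python3 - <<'E'
from h import *
np.set_printoptions(precision=1,suppress=True)
w=robot.calibration('wrist');s=robot.calibration('scene')
u=np.array([.9805,.1966])
for a in(-.5,-.25,0,.5):
    p=np.r_[np.array([.4734,-.3219])+.075*np.sin(a)*u,.062+.075*np.cos(a)]
    print(a,p.round(3),'w',proj(w,p),'s',proj(s,p))
p=robot.observe()['ee_pos'];print('tcp w',proj(w,p),'s',proj(s,p), proj(s,p+[0,0,.05]))
im=robot.snapshot('scene')[145:205,165:235,::-1].copy()
cv2.imwrite('pics/s6.png',cv2.resize(im,None,fx=8,fy=8,interpolation=cv2.INTER_CUBIC))
E
```

```text
-0.5 [ 0.4 -0.3  0.1] w [308.9 316. ] s [192.5 169.7]
-0.25 [ 0.5 -0.3  0.1] w [303.7 294. ] s [191.5 172.1]
0 [ 0.5 -0.3  0.1] w [297.3 263.9] s [190.6 175.9]
0.5 [ 0.5 -0.3  0.1] w [283.5 193.1] s [189.6 186.3]
tcp w [288.4 239.7] s [192.  181.2] [189.2 170.3]
```

View pics/s6.png

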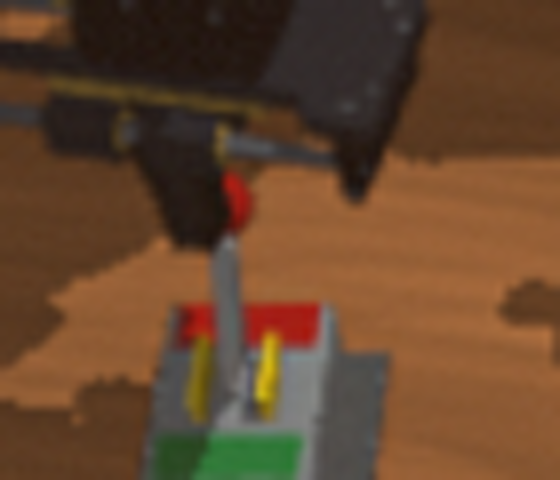

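```bash
python3 - <<'E'
from h import *
np.set_printoptions(precision=1,suppress=True)
s=robot.calibration('scene');y=np.array([.343,.94,0]);p=np.array([.2139,.5866,.1884])
for dz in(0,.025):
  for k in(-.05,.05): print(dz,k,proj(s,p+k*y+[0,0,dz])*1.4)
im=cv2.imread('pics/scene1.png')[90:240,630:784]
w=robot.snapshot('wrist')[200:400,200:400,::-1]
o=np.hstack([cv2.resize(im,(400,400),interpolation=cv2.INTER_CUBIC),cv2.resize(w,(400,400),interpolation=cv2.INTER_CUBIC)])
cv2.imwrite('pics/c7.png',o)
E
```

```text
0 -0.05 [660.8 196.5]
0 0.05 [705.6 212.3]
0.025 -0.05 [664.7 188.2]
0.025 0.05 [710.3 204. ]
```

View pics/c7.png

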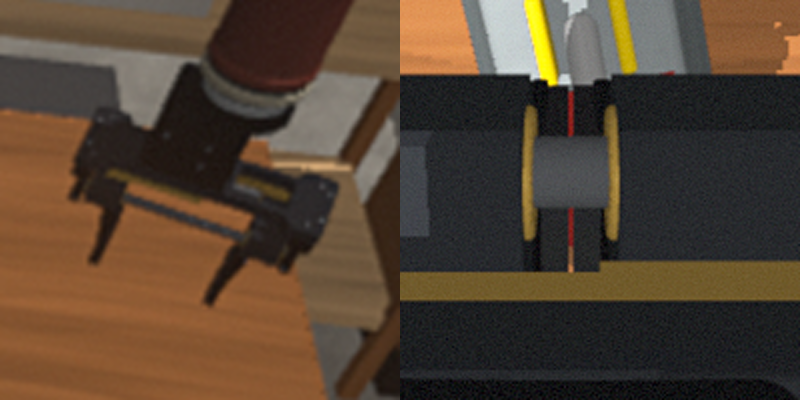

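Fingertips in the scene view sit about 25 mm above the reported TCP, so both pushes passed over the ball. I'll repeat the push lower.

Emit:
{"name": "send_rows", "arguments": {"linear": [[0,0,0.1],[-0.05,-0.01,0.12],[-0.15,-0.03,0.12],[-0.215,-0.03,0.12],[-0.215,-0.03,0.05],[-0.215,-0.03,-0.05],[-0.215,-0.03,-0.075],[-0.215,-0.03,-0.075]], "angular": [[0,0,0],[0,0,0],[0,0,0],[0,0,0],[0,0,0],[0,0,0],[0,0,0],[0,0,0]]}}

```text
clock: 10.6
ee_pos: [0.3938, -0.3294, 0.0913]
ee_rot: [-0.0, 1.0, -0.001, -0.0]
ft_force: [0.2, -0.5, 0.1]
grip_width: 0.0006
finger_force: 0.0
```

Emit:
{"name": "send_rows", "arguments": {"linear": [[0.03,0.005,0],[0.06,0.01,0],[0.085,0.014,0],[0.11,0.018,0],[0.135,0.022,0]], "angular": [[0,0,0],[0,0,0],[0,0,0],[0,0,0],[0,0,0]]}}

```text
clock: 11.22
ee_pos: [0.449, -0.3206, 0.0914]
ee_rot: [-0.0, 1.0, -0.0, 0.0]
ft_force: [-1.1, -0.2, 0.3]
grip_width: 0.0004
finger_force: 0.2
```

Emit:
{"name": "send_rows", "arguments": {"linear": [[0.025,0.005,0],[0.05,0.01,0],[0.075,0.015,0],[0.075,0.015,0]], "angular": [[0,0,0],[0,0,0],[0,0,0],[0,0,0]]}}

```text
clock: 11.72
ee_pos: [0.4789, -0.3146, 0.0914]
ee_rot: [-0.0, 1.0, -0.0, 0.0]
ft_force: [0.1, 0.2, -1.1]
grip_width: 0.0001
finger_force: 0.0
```

Emit:
{"name": "send_rows", "arguments": {"linear": [[-0.05,-0.01,0],[-0.1,-0.02,0],[-0.1,-0.02,0.1],[-0.1,0,0.25],[-0.1,0.1,0.35],[0,0.2,0.35],[0.05,0.3,0.35],[0.1,0.4,0.35]], "angular": [[0,0,0],[0,0,0],[0,0,0],[0,0,0],[0,0,0],[0,0,0],[0,0,0],[0,0,0]]}}

```text
clock: 12.72
ee_pos: [0.5173, -0.1546, 0.2316]
ee_rot: [0.0, 1.0, -0.001, 0.0]
ft_force: [1.2, 0.0, 0.5]
grip_width: 0.0005
finger_force: 0.0
```

```bash
python3 - <<'E'
from h import *
np.set_printoptions(precision=4,suppress=True)
def redc(im):
    h=cv2.cvtColor(im,cv2.COLOR_RGB2HSV); return ((h[...,0]<6)|(h[...,0]>174))&(h[...,1]>180)&(h[...,2]>90)
def grn(im):
    h=cv2.cvtColor(im,cv2.COLOR_RGB2HSV); return (h[...,0]>50)&(h[...,0]<80)&(h[...,1]>120)
t=robot.snapshot('top');a=t[205:255,335:375]
for n,f in(('red',redc),('green',grn)):
    v,u=np.nonzero(f(a)); print(n,len(u),u.mean()+335 if len(u) else 0,v.mean()+205 if len(u) else 0)
c=robot.calibration('top')
for s in(-1,1): print('ball expected',s,proj(c,[.4734+s*.0353,-.3219+s*.007,.128]))
print(robot.observe()['ee_pos'],robot.observe()['clock'])
E
```

```text
red 112 356.7232142857143 232.66964285714286
green 44 350.90909090909093 221.02272727272728
ball expected -1 [360.7066 237.132 ]
ball expected 1 [356.7796 217.448 ]
[ 0.5191 -0.1498  0.2315] 12.775
```

```bash
python3 - <<'E'
from h import *
np.set_printoptions(precision=4,suppress=True)
c={'K':robot.calibration('wrist')['K'],'extrinsics':np.load('cw.npy')}
P=[at_z(c,*p,.048) for p in[(261,147),(307,147),(307,196),(261,196)]];print(np.mean(P,0),P)
print('knuckle',at_z(c,267,128,.05),at_z(c,299,128,.05))
def redc(im):
    h=cv2.cvtColor(im,cv2.COLOR_RGB2HSV); return ((h[...,0]<6)|(h[...,0]>174))&(h[...,1]>180)&(h[...,2]>90)
a=robot.snapshot('top')[205:255,335:375]
n,l,s,ce=cv2.connectedComponentsWithStats(redc(a).astype(np.uint8))
print(s[1:],ce[1:]+[335,205])
E
```

```text
[ 0.5293 -0.1362  0.048 ] [array([ 0.5543, -0.1133,  0.048 ]), array([ 0.5543, -0.1591,  0.048 ]), array([ 0.5043, -0.1598,  0.048 ]), array([ 0.5043, -0.1125,  0.048 ])]
knuckle [ 0.5729 -0.1196  0.05  ] [ 0.5729 -0.1509  0.05  ]
[[18  9  7  7 35]
 [15 32 15  7 79]] [[356.2571 216.9429]
 [356.9747 239.8101]]
```

Emit:
{"name": "send_rows", "arguments": {"linear": [[0.015,0.03,0],[0.015,0.03,-0.1],[0.015,0.03,-0.2],[0.015,0.03,-0.3],[0.015,0.03,-0.37],[0.015,0.03,-0.37],[0.015,0.03,-0.37],[0.015,0.03,-0.37]], "angular": [[0,0,0],[0,0,0],[0,0,0],[0,0,0],[0,0,0],[0,0,0],[0,0,0],[0,0,0]], "fingers": -1}}

```text
clock: 13.82
ee_pos: [0.5255, -0.1437, 0.0854]
ee_rot: [0.001, 1.0, -0.001, 0.002]
ft_force: [-1.1, -0.0, 0.6]
grip_width: 0.0727
finger_force: 0.0
```

```bash
python3 - <<'E'
from h import *
np.set_printoptions(precision=4,suppress=True)
c=robot.calibration('wrist');np.save('cw2.npy',c['extrinsics'])
w=robot.snapshot('wrist')[:,:,::-1];s=robot.snapshot('scene')[:,:,::-1]
st=robot.observe();p=st['ee_pos'];sc=robot.calibration('scene')
print(p,st['grip_width'],[proj(sc,p+[0,k,dz]) for k in(-.05,.05) for dz in(0,.025)], proj(c,[.525,-.137,.048]),proj(c,[.572,-.137,.057]))
o=np.zeros((600,800,3),np.uint8);o[:420,:560]=w
u,v=proj(sc,p).astype(int);cr=s[v-40:v+20,u-40:u+40]
o[300:600,400:800]=cv2.resize(cr,(400,300),interpolation=cv2.INTER_CUBIC);print(u-40,v-40,'x5')
cv2.imwrite('pics/w8.png',o)
E
```

```text
[ 0.5252 -0.1434  0.085 ] 0.08039898137807201 [array([227.0269, 204.7452]), array([226.1865, 199.6632]), array([257.943 , 209.5101]), array([257.5608, 204.451 ])] [277.3963 221.4254] [276.5888 149.4885]
202 167 x5
```

View pics/w8.png

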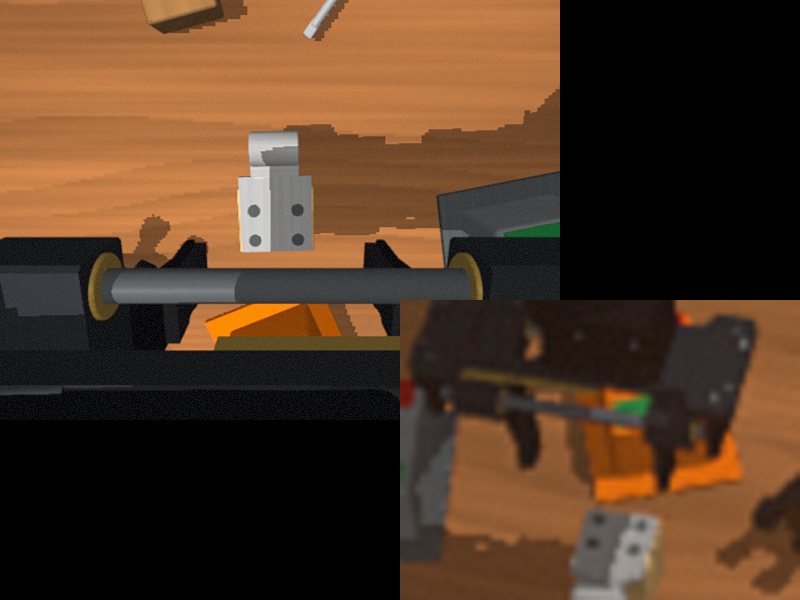

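```bash
python3 - <<'E'
from h import *
np.set_printoptions(precision=4,suppress=True)
c={'K':robot.calibration('wrist')['K'],'extrinsics':np.load('cw2.npy')}
p=np.array([.5252,-.1434,.085])
for d in([0,0,0],[0,0,.025],[-.02,0,0],[0.0095,0,0],[.0095,0,.025]):
    print(d,[proj(c,p+d+np.array([0,k,0])) for k in(.04,-.04)])
P=[at_z(c,*q,.048) for q in[(238,177),(313,177),(313,252),(238,252)]];print(P,at_z(c,273.5,132,.050))
E
```

```text
[0, 0, 0] [array([215.1454, 239.9724]), array([360.394 , 239.6734])]
[0, 0, 0.025] [array([205.8998, 256.8213]), array([370.5135, 256.4767])]
[-0.02, 0, 0] [array([216.8214, 273.6334]), array([358.7119, 273.3314])]
[0.0095, 0, 0] [array([214.3211, 223.4188]), array([361.2212, 223.1215])]
[0.0095, 0, 0.025] [array([204.8449, 238.2493]), array([371.583 , 237.9067])]
[array([ 0.5541, -0.1125,  0.048 ]), array([ 0.554 , -0.1596,  0.048 ]), array([ 0.5039, -0.1604,  0.048 ]), array([ 0.504 , -0.1108,  0.048 ])] [ 0.5818 -0.1351  0.05  ]
```

Emit:
{"name": "send_rows", "arguments": {"linear": [[0,0.016,0],[0,0.016,-0.08],[0,0.016,-0.13],[0,0.016,-0.17],[0,0.016,-0.19]], "angular": [[0,0,0],[0,0,0],[0,0,0],[0,0,0],[0,0,0]]}}

```text
clock: 14.55
ee_pos: [0.5239, -0.136, 0.0066]
ee_rot: [-0.0, 1.0, -0.0, -0.0]
ft_force: [-0.5, -0.1, 0.5]
grip_width: 0.0871
finger_force: 0.0
```

Emit:
{"name": "send_rows", "arguments": {"linear": [[0,0,-0.012],[0,0,-0.025],[0,0,-0.035],[0,0,-0.035]], "angular": [[0,0,0],[0,0,0],[0,0,0],[0,0,0]]}}

```text
clock: 15.05
ee_pos: [0.5241, -0.1364, -0.0067]
ee_rot: [-0.0, 1.0, -0.001, -0.0]
ft_force: [0.6, 1.2, 0.3]
grip_width: 0.0876
finger_force: 0.0
```

Emit:
{"name": "send_rows", "arguments": {"linear": [[0,0,0],[0,0,0],[0,0,0],[0,0,0],[0,0,0],[0,0,0],[0,0,0]], "angular": [[0,0,0],[0,0,0],[0,0,0],[0,0,0],[0,0,0],[0,0,0],[0,0,0]], "fingers": 1, "squeeze": 35}}

```text
clock: 15.92
ee_pos: [0.5242, -0.1366, -0.0065]
ee_rot: [0.0, 1.0, -0.001, 0.0]
ft_force: [-0.7, -0.8, 0.7]
grip_width: 0.0497
finger_force: 34.9
```

Emit:
{"name": "send_rows", "arguments": {"linear": [[0,0,0.03],[0,0,0.08],[0,0,0.15],[0,0,0.25],[0,0,0.35],[0,0,0.42],[0,0,0.45],[0,0,0.45]], "angular": [[0,0,0],[0,0,0],[0,0,0],[0,0,0],[0,0,0],[0,0,0],[0,0,0],[0,0,0]]}}

```text
clock: 16.92
ee_pos: [0.5243, -0.1364, 0.1738]
ee_rot: [0.0, 1.0, -0.001, 0.0]
ft_force: [-0.7, 0.5, -3.6]
grip_width: 0.0498
finger_force: 34.9
```

Emit:
{"name": "send_rows", "arguments": {"linear": [[-0.06,0.1,0.05],[-0.06,0.22,0.05],[-0.06,0.36,0.05],[-0.06,0.5,0.05],[-0.06,0.64,0.05],[-0.06,0.77,0.05],[-0.06,0.88,0.05],[-0.06,0.94,0.05]], "angular": [[0,0,-0.022],[0,0,-0.022],[0,0,-0.022],[0,0,-0.022],[0,0,-0.022],[0,0,-0.022],[0,0,-0.022],[0,0,-0.022]]}}

```text
clock: 17.92
ee_pos: [0.4984, 0.2415, 0.1909]
ee_rot: [0.0, 0.999, -0.034, -0.002]
ft_force: [0.3, 0.6, -3.6]
grip_width: 0.0497
finger_force: 34.9
```

Emit:
{"name": "send_rows", "arguments": {"linear": [[0,0,0],[0,0,0]], "angular": [[0,0,0],[0,0,0]]}}

```text
clock: 18.18
ee_pos: [0.4994, 0.2387, 0.1918]
ee_rot: [0.001, 0.999, -0.035, -0.001]
ft_force: [0.1, -0.1, -2.5]
grip_width: 0.0493
finger_force: 34.9
```

```bash
python3 - <<'E'
from h import *
np.set_printoptions(precision=4,suppress=True)
st=robot.observe();p=st['ee_pos'];print(p,st['ee_rot'],st['clock'])
c=robot.calibration('wrist');np.save('cw3.npy',c['extrinsics'])
w=robot.snapshot('wrist')[:,:,::-1];cv2.imwrite('pics/w9raw.png',w)
cv2.imwrite('pics/w9.png',cv2.resize(w[0:270,140:500],None,fx=2.2,fy=2.2,interpolation=cv2.INTER_CUBIC))
print(proj(c,[.622,.242,.112]),proj(c,p+[.048,-.003,.0525]))
E
```

```text
[0.4994 0.2387 0.1918] [ 0.0007  0.9994 -0.0351 -0.0013] 18.175
[270.0334  28.8501] [289.1798 165.6377]
```

View pics/w9.png

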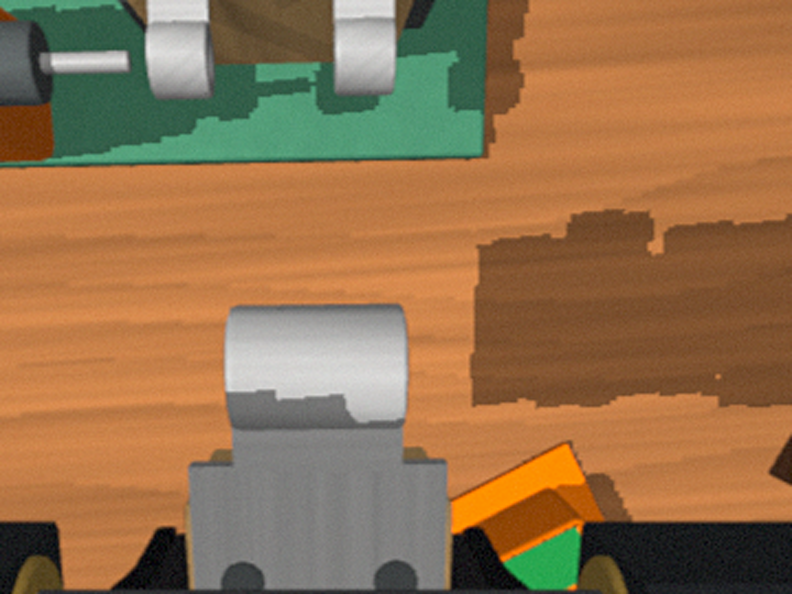

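The view shows the leaf's knuckle at crop u 226–408, v 305–430. The jig knuckles are at u 147–213 and 334–396, with the pin tip at (128,62) and the base's front edge running from (0,166) to (485,157).

```bash
python3 - <<'E'
from h import *
np.set_printoptions(precision=4,suppress=True)
c={'K':robot.calibration('wrist')['K'],'extrinsics':np.load('cw3.npy')}
W=lambda u,v,z: at_z(c,140+u/2.2,v/2.2,z)
a,b=W(0,166,.012),W(485,157,.012); print('yaw',np.degrees(np.arctan2(-(a-b)[0],(a-b)[1])))
print('corner',b)
print('pin tip',W(128,62,.112), W(50,62,.112),'tube inner',W(213,62,.115),W(334,59,.115),'outer',W(147,62,.118),W(396,58,.118))
print('bottom sil',W(180,98,.105),W(365,95,.105))
# silhouettes of a cylinder: model fit of tubes' lower edge
def sil(x,y,z,r=.011):
    t=np.linspace(0,2*np.pi,200); q=np.array([proj(c,[x+r*np.cos(k),y,z+r*np.sin(k)]) for k in t]); return ((q-[140,0])*2.2)[:,1].min(),((q-[140,0])*2.2)[:,1].max(),((q-[140,0])*2.2)[:,0].mean()
for x in(.612,.617,.622,.627): print(x,sil(x,.271,.112),sil(x-.002,.214,.112))
p=np.array([.4994,.2387,.1918])
for dx in(.045,.048,.051): print(dx,sil(p[0]+dx,.236,p[2]+.0525))
z=p[2]+.0525+.005
print('leaf knuckle edges',W(226,365,z),W(408,363,z),'plate',W(190,463,p[2]+.0545),W(447,461,p[2]+.0545))
E
```

```text
yaw -3.016251376571538
corner [0.599  0.1618 0.012 ]
pin tip [0.6258 0.2903 0.112 ] [0.6275 0.3141 0.112 ] tube inner [0.6234 0.264  0.115 ] [0.6216 0.2273 0.115 ] outer [0.6241 0.2834 0.118 ] [0.62   0.2089 0.118 ]
bottom sil [0.6157 0.2766 0.105 ] [0.6125 0.2179 0.105 ]
0.612 (np.float64(66.40169632003929), np.float64(143.38360651774204), np.float64(195.35057412072115)) (np.float64(59.27608951650185), np.float64(136.62100897733885), np.float64(379.31148319354526))
0.617 (np.float64(48.51495017341645), np.float64(126.47234478168556), np.float64(193.60659320106112)) (np.float64(41.31416056385635), np.float64(119.65768064416565), np.float64(378.46748080169596))
0.622 (np.float64(30.431531532448894), np.float64(109.41405725642272), np.float64(191.84543103876382)) (np.float64(23.163437180721992), np.float64(102.53807674543555), np.float64(377.61515454272273))
0.627 (np.float64(12.156217318564252), np.float64(92.19957319934618), np.float64(190.06683223715223)) (np.float64(4.810659844800899), np.float64(85.27005877875233), np.float64(376.75438054874576))
0.045 (np.float64(317.6027148564004), np.float64(444.3393178157274), np.float64(327.716929718547))
0.048 (np.float64(299.9273455350869), np.float64(427.59696288332253), np.float64(326.5446657325793))
0.051 (np.float64(282.04250074839945), np.float64(410.7114954114305), np.float64(325.3600170477996))
leaf knuckle edges [0.5492 0.2528 0.2493] [0.5474 0.2224 0.2493] plate [0.532  0.2612 0.2463] [0.5291 0.216  0.2463]
```

Emit:
{"name": "send_rows", "arguments": {"linear": [[0,0.03,-0.06],[0,0.03,-0.14],[0,0.03,-0.22],[0,0.03,-0.28],[0,0.03,-0.32],[0,0.03,-0.331],[0,0.03,-0.331],[0,0.03,-0.331]], "angular": [[0,0,0.0033],[0,0,0.0033],[0,0,0.0033],[0,0,0.0033],[0,0,0.0033],[0,0,0.0033],[0,0,0.0033],[0,0,0.0033]]}}

```text
clock: 19.23
ee_pos: [0.5012, 0.2518, 0.0623]
ee_rot: [-0.0, 1.0, -0.03, 0.001]
ft_force: [0.4, 0.8, -3.5]
grip_width: 0.0495
finger_force: 34.9
```

```bash
python3 - <<'E'
from h import *
np.set_printoptions(precision=4,suppress=True)
for i in range(3): st=robot.observe();robot.snapshot('top');print(st['clock'],st['ee_pos'],st['ee_rot'],st['ft_force'])
E
```

```text
19.225 [0.5012 0.2518 0.0623] [-0.0004  0.9996 -0.0299  0.001 ] [ 0.4091  0.7924 -3.5002]
19.275 [0.5011 0.2518 0.0623] [-0.0004  0.9996 -0.0299  0.001 ] [ 0.5009 -0.4474 -3.4089]
19.325 [0.501  0.2518 0.0621] [-0.0003  0.9996 -0.0299  0.0009] [-1.3955  0.7954 -3.2749]
```

Emit:
{"name": "send_rows", "arguments": {"linear": [[0.02,-0.002,-0.004],[0.045,-0.004,-0.0065],[0.07,-0.006,-0.0065],[0.095,-0.008,-0.0065],[0.11,-0.009,-0.0065],[0.11,-0.009,-0.0065]], "angular": [[0,0,0],[0,0,0],[0,0,0],[0,0,0],[0,0,0],[0,0,0]]}}

```text
clock: 20.12
ee_pos: [0.5446, 0.2478, 0.0583]
ee_rot: [0.0, 1.0, -0.03, -0.0]
ft_force: [0.9, 0.7, -2.9]
grip_width: 0.0497
finger_force: 34.9
```

Emit:
{"name": "send_rows", "arguments": {"linear": [[0.015,-0.001,0],[0.03,-0.002,0],[0.045,-0.003,0],[0.06,-0.0035,0],[0.07,-0.004,0],[0.077,-0.004,0],[0.077,-0.004,0]], "angular": [[0,0,0],[0,0,0],[0,0,0],[0,0,0],[0,0,0],[0,0,0],[0,0,0]]}}

```text
clock: 21.0
ee_pos: [0.5751, 0.2464, 0.0584]
ee_rot: [-0.0, 1.0, -0.03, -0.0]
ft_force: [0.2, -0.4, -2.6]
grip_width: 0.0497
finger_force: 34.9
```

```bash
python3 - <<'E'
from h import *
np.set_printoptions(precision=4,suppress=True)
st=robot.observe();p=st['ee_pos'];print(p,st['ee_rot'],st['ft_force'])
c=robot.calibration('wrist');np.save('cw4.npy',c['extrinsics'])
w=robot.snapshot('wrist');cv2.imwrite('pics/w10raw.png',w[:,:,::-1])
b=p+[.0474,-.0006,.0525]
g=np.array([.6235,.246,.112]);print(b,proj(c,b),proj(c,g))
y=np.array([.0523,.9986,0])
for k in(-.037,-.019,-.015,.015,.019,.037): print(k,proj(c,g+k*y+[0,0,.005]))
h=cv2.cvtColor(w,cv2.COLOR_RGB2HSV)
v0=int(proj(c,g)[1])
for v in(v0-12,v0,v0+12): print(v,' '.join(f'{s}/{x}' for s,x in zip(h[v,180:380:2,1],h[v,180:380:2,2])))
E
```

```text
[0.5751 0.2464 0.0584] [-0.      0.9996 -0.0299 -0.    ] [ 0.174  -0.3988 -2.5621]
[0.6225 0.2458 0.1109] [283.9276 167.2902] [283.1441 165.1121]
-0.037 [384.2805 166.1983]
-0.019 [335.0328 166.578 ]
-0.015 [324.0924 166.6623]
0.015 [242.0817 167.2944]
0.019 [231.1526 167.3787]
0.037 [181.9874 167.7577]
153 4/205 8/197 3/201 5/201 1/203 4/203 9/203 5/204 5/204 5/203 4/202 4/199 3/198 1/194 7/195 5/196 3/189 5/193 3/188 4/190 3/194 5/193 4/194 10/183 8/100 3/87 3/99 7/78 124/158 117/161 119/156 26/168 3/191 4/185 3/184 4/184 4/185 7/183 7/188 3/183 3/183 6/184 6/181 3/181 3/180 4/182 4/183 4/184 3/180 3/185 4/180 3/182 8/182 7/184 7/183 4/185 4/186 4/181 1/178 1/183 3/184 6/185 6/182 3/180 4/183 3/179 4/183 7/182 7/182 3/179 6/180 7/182 7/151 118/91 114/98 58/88 5/104 2/111 5/142 4/206 3/202 6/203 4/206 4/201 4/203 4/202 3/204 5/203 5/204 3/201 4/199 3/198 4/197 5/196 3/195 9/194 7/191 3/193 3/193 3/193
165 2/228 1/222 3/221 5/223 2/223 1/221 1/219 6/221 2/218 2/220 3/220 2/221 1/219 4/218 0/218 2/218 2/219 5/218 5/219 2/216 2/218 2/213 5/212 7/205 8/97 7/116 4/138 2/103 101/139 122/1
[... 346 characters left out ...]
218 2/214 5/210 2/214 3/184 5/154 2/150 10/157 2/155 5/158 4/131 8/136 6/135 0/131
177 50/138 6/136 1/209 6/210 4/211 5/205 1/204 4/214 5/216 5/217 4/214 1/210 5/212 6/212 7/214 4/213 2/213 5/214 4/213 2/212 1/209 5/211 1/211 4/203 2/143 0/88 4/122 11/91 147/187 163/207 171/204 67/179 5/213 3/202 6/198 9/206 0/204 4/204 3/201 5/208 5/207 4/209 6/207 5/208 7/206 6/205 0/202 0/204 2/206 6/204 6/208 6/212 2/205 1/203 4/208 4/205 5/206 4/207 4/208 5/205 5/206 2/206 6/209 4/206 5/205 4/209 2/208 1/208 5/208 4/209 0/204 4/211 2/169 160/116 154/126 96/101 3/100 2/109 5/155 4/212 5/166 2/117 2/121 2/122 2/120 4/122 4/121 2/117 6/123 6/121 2/121 6/118 6/120 4/122 10/123 4/122 0/122 2/120 10/126 6/123
```

```bash
python3 - <<'E'
from h import *
g=cv2.cvtColor(cv2.imread('pics/w10raw.png'),cv2.COLOR_BGR2GRAY).astype(float)
c={'K':robot.calibration('wrist')['K'],'extrinsics':np.load('cw4.npy')}
cols=[(212,222),(246,252),(316,322),(342,350)]
for v in range(124,214,2): print(v,[int(g[v,a:b].mean()) for a,b in cols])
def sil(x,y,z,r=.011):
    t=np.linspace(0,2*np.pi,200); q=np.array([proj(c,[x+r*np.cos(k),y,z+r*np.sin(k)]) for k in t]); return q[:,1].min().round(1),q[:,1].max().round(1)
for x in(.6205,.6225,.6245): print(x,sil(x+.0012,.270,.112),sil(x-.0012,.222,.112),sil(x,.246,.110),sil(x,.246,.112),sil(x,.246,.114))
E
```

```text
124 [223, 79, 78, 216]
126 [226, 79, 79, 215]
128 [224, 76, 77, 209]
130 [221, 77, 76, 207]
132 [221, 78, 77, 211]
134 [223, 78, 77, 213]
136 [228, 76, 77, 160]
138 [131, 80, 87, 137]
140 [139, 111, 109, 157]
142 [151, 140, 132, 164]
144 [158, 160, 146, 171]
146 [165, 165, 152, 177]
148 [172, 175, 161, 186]
150 [180, 178, 168, 194]
152 [186, 181, 174, 202]
154 [191, 187, 183, 204]
156 [196, 196, 191, 208]
158 [203, 200, 195, 210]
160 [207, 204, 200, 209]
162 [212, 209, 205, 209]
164 [215, 212, 209, 209]
166 [218, 207, 208, 208]
168 [220, 209, 212, 164]
170 [219, 211, 216, 163]
172 [216, 211, 215, 137]
174 [213, 206, 210, 119]
176 [211, 203, 207, 119]
178 [196, 201, 204, 116]
180 [176, 134, 201, 116]
182 [152, 113, 198, 112]
184 [113, 115, 194, 110]
186 [109, 111, 191, 106]
188 [105, 107, 179, 108]
190 [100, 99, 169, 109]
192 [94, 93, 117, 82]
194 [141, 88, 102, 84]
196 [143, 127, 133, 86]
198 [138, 132, 131, 83]
200 [136, 128, 130, 82]
202 [138, 127, 128, 83]
204 [140, 126, 132, 83]
206 [139, 128, 131, 83]
208 [141, 127, 130, 85]
210 [142, 126, 128, 87]
212 [139, 126, 129, 95]
0.6205 (np.float64(144.4), np.float64(202.4)) (np.float64(143.0), np.float64(201.2)) (np.float64(143.3), np.float64(200.6)) (np.float64(143.7), np.float64(201.8)) (np.float64(144.1), np.float64(203.0))
0.6225 (np.float64(139.0), np.float64(197.3)) (np.float64(137.6), np.float64(196.1)) (np.float64(137.9), np.float64(195.6)) (np.float64(138.3), np.float64(196.7)) (np.float64(138.7), np.float64(197.9))
0.6245 (np.float64(133.5), np.float64(192.2)) (np.float64(132.2), np.float64(190.9)) (np.float64(132.6), np.float64(190.5)) (np.float64(132.9), np.float64(191.6)) (np.float64(133.2), np.float64(192.6))
```

Emit:
{"name": "send_rows", "arguments": {"linear": [[0.001,0.0005,0.001],[0.002,0.001,0.002],[0.0032,0.001,0.0028],[0.0032,0.001,0.0028],[0.0032,0.001,0.0028],[0.0032,0.001,0.0028],[0.0032,0.001,0.0028],[0.0032,0.001,0.0028]], "angular": [[0,0,0],[0,0,0],[0,0,0],[0,0,0],[0,0,0],[0,0,0],[0,0,0],[0,0,0]]}}

```text
clock: 22.05
ee_pos: [0.5762, 0.2467, 0.0595]
ee_rot: [-0.0, 1.0, -0.03, -0.0]
ft_force: [0.8, 0.4, -3.4]
grip_width: 0.0497
finger_force: 34.9
```

```bash
python3 - <<'E'
from h import *
np.set_printoptions(precision=4,suppress=True)
st=robot.observe();print(st['ee_pos'],st['ft_force'],st['ft_torque'],st['clock'])
w=robot.snapshot('wrist');g=cv2.cvtColor(w,cv2.COLOR_RGB2GRAY).astype(float)
for v in range(184,204): print(v,[int(g[v,a:b].mean()) for a,b in[(190,200),(212,222),(246,252),(316,322),(342,350),(356,370)]])
r=g[150:164].mean(0);print([(u,int(r[u])) for u in list(range(222,246))+list(range(320,342))])
t=robot.snapshot('top');a=t[205:255,335:375]
h=cv2.cvtColor(a,cv2.COLOR_RGB2HSV);m=((h[...,0]<6)|(h[...,0]>174))&(h[...,1]>180)&(h[...,2]>90)
print(cv2.connectedComponentsWithStats(m.astype(np.uint8))[3][1:]+[335,205])
E
```

```text
[0.5762 0.2467 0.0595] [ 0.8018  0.3739 -3.3775] [-0.0216  0.1611  0.0447] 22.05
184 [116, 119, 112, 195, 114, 116]
185 [116, 118, 111, 195, 111, 116]
186 [113, 117, 110, 189, 115, 113]
187 [110, 113, 109, 186, 112, 109]
188 [108, 110, 105, 178, 114, 108]
189 [104, 107, 102, 176, 112, 103]
190 [102, 105, 100, 172, 115, 101]
191 [98, 103, 96, 134, 111, 98]
192 [97, 100, 95, 106, 114, 96]
193 [93, 99, 88, 96, 100, 94]
194 [88, 93, 89, 101, 85, 83]
195 [101, 95, 110, 126, 82, 83]
196 [141, 139, 129, 132, 84, 84]
197 [148, 146, 131, 131, 86, 85]
198 [146, 142, 132, 132, 84, 84]
199 [143, 138, 130, 130, 83, 81]
200 [140, 136, 128, 129, 83, 82]
201 [138, 137, 127, 129, 84, 82]
202 [139, 138, 126, 130, 83, 84]
203 [138, 137, 124, 129, 83, 82]
[(222, 189), (223, 189), (224, 188), (225, 189), (226, 189), (227, 187), (228, 182), (229, 150), (230, 99), (231, 82), (232, 96), (233, 104), (234, 101), (235, 90), (236, 90), (237, 115), (238, 131), (239, 131), (240, 127), (241, 126), (242, 165), (243, 196), (244, 199), (245, 197), (320, 190), (321, 191), (322, 190), (323, 185), (324, 156), (325, 105), (326, 75), (327, 77), (328, 77), (329, 78), (330, 78), (331, 81), (332, 91), (333, 107), (334, 121), (335, 121), (336, 130), (337, 148), (338, 188), (339, 208), (340, 204), (341, 200)]
[[356.2571 216.9429]
 [357.0506 239.7975]]
```

```bash
python3 -c "
from plant import robot
print(robot.close_job())"
```

```text
the job is handed in; nothing more can be done
None
```

The toggle was flipped to its green (off) side first (third push; the first two passed over the ball). The bright leaf is now held still in the jig gap, its knuckle aligned with the jig's to about a millimetre by the wrist camera and TCP readings. The wrist force shows only the leaf's weight, and the job was handed in at about 22 s (no verdict shown).

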